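# Bar the sauce pump's flywheel over its stiff point

## Task

Before the noodle counter opens, turn the larger sauce pump's flywheel by its crank handle, counter-clockwise seen from above, through the point where it turns hardest, which comes as the handle crosses the centre line of the pump's cylinder. Stop just past it, with the handle about a thumb's width (some 18 mm) beyond that line, not carrying it well past, and let go. Leave the smaller pump's wheel as it is.

Things in the scene. Friction and masses are not known exactly. Their poses are not given: they have to be found in the camera images.
- pump_axis (a point): Larger pump's flywheel centre: on its upright axis, at the rim's top face, 104 mm above the counter. Aluminium wheel 160 mm across (other pump: 99). The pump is fixed: grey casing, level steel cylinder 52 mm thick below the wheel, its 66 mm head ending 177 mm from the axis. Axes are the pump's, not the wheel's: x level along the cylinder's centre line towards its head, z up.
- crank_handle (a point): Centre of the larger wheel's crank handle, an upright black round knob 26 mm thick, 58 mm tall, standing on the wheel 62 mm from its axis. The point is half-way up, 137 mm above the counter (knob from 108 to 166 mm, rim top at 104 mm). The knob spins freely on its pin, so it can be held at a fixed yaw while the wheel turns; its own yaw means nothing.
- flywheel (a joint): Larger wheel's turn, rad, counter-clockwise from above; starts at 0 to 0.5, stops at -0.05 and 3.1. Handle direction from the axis, measured from the pump's x axis = this - 2.0, so at 2.0 it is over the cylinder line. Friction (4 to 6 N at the handle) holds it wherever it is left. Resistance climbs from 1.55, peaks at 2.0 (8 to 11 N), is friction alone again at 2.48 and less beyond.
- small_crank_handle (a point): Centre of the crank handle of the smaller, otherwise similar pump (wheel 99 mm across, black knob 20 mm thick and 46 mm tall, 38 mm from its axis); to be left alone.

How it is judged (in metres and radians):
At the end, for the whole second after the job is handed in: The larger flywheel rests with its handle 0.04 to 0.54 rad (2 to 31 degrees, 2.5 to 33 mm at the handle) counter-clockwise beyond the cylinder's centre line, at rest and released (value of joint flywheel between 2.04 and 2.54 rad and velocity of joint flywheel between -0.05 and 0.05 rad/s); the robot touches nothing.
It fails at once if the larger flywheel is carried well past the stiff point (more than 0.75 rad, 43 degrees, past the cylinder's centre line) (value of joint flywheel above 2.75 rad).
It fails at once if the smaller pump's handle is moved by more than 15 mm (distance of small_crank_handle from where it was at the start of the episode above 0.015 m).
It also fails if it takes over 37 s, if anything falls off the work surface, if the arm or the gripper's body presses on something with over 40 N, if the wrist force passes 120 N, or if a joint passes its speed limit or range.

## Robot

A 6-joint arm with a two-finger parallel gripper is mounted at the origin on the work surface. World frame = base frame: x ahead of the robot, y to its left, z up, the work surface at z = 0. Lengths are in m, angles in degrees, forces in N, time in s.
With the tool pointing down it reaches from about 0.375 to 0.9 m from the base axis. Payload 3.1 kg.
Tool frame: the origin (TCP) lies midway between the tips of the shut fingers; the grasp point (between the pads) lies 19 mm behind it; z points along the fingers, y is the line along which they close (so a half turn about z gives the same grasp; the last joint's range is limited). The gripper opens to 85 mm and grips with 20 to 120 N. Pads are 22 mm wide; open, the fingers measure 114 mm over their backs; the gripper's body (76 mm by 85 mm) begins 54 mm behind the grasp point. The pads swing forward as they close: fully open they stand 13 mm farther back than shut.
Start: joints at [64.887, 30.224, 82.088, -0, 67.689, -10.227], TCP at [0.161, 0.604, 0.231] pointing down, gripper open.
Joint ranges: [-176.69, 176.69], [-43.24, 126.21], [12.49, 139.97], [-82, 262], [0, 151.66], [-163.58, 163.58]. Speed limits (degrees/s): [159.86, 159.86, 180, 180, 180, 180].

## Interface

Orientations are given as a 3x3 rotation matrix whose columns are the frame's x, y, z axes.
In Python, from bench import state, get_image, close_job, silhouettes, landmark_of gives the robot as it stands.
- The arm moves only by the tool drive_tool, never from a script. Its argument "deltas" is one flat list of numbers, 7 for each row, row after row: the opening in per cent of the stroke, from 0 (shut) to 100 (fully open), then the shift along the tool's x, y, z in units of 20 cm (1.0 is 20 cm), then the turn, a rotation vector about the tool's x, y, z in units of 30 degrees (1.0 is 30 degrees). In form: [hand, x, y, z, wx, wy, wz, hand, x, y, z, wx, wy, wz, ...]. A call has 1 to 10 rows; each row is the pose to reach, as a shift and turn from the pose commanded when the call began, along the tool's axes at that moment; what a row does not reach only later rows make up. A row lasts 1/8 s, in which the tool goes at most 62.5 mm and 10.7 degrees, less where a joint would pass 70% of its speed; a pose out of reach is approached as far as the arm can. A call with a number of a shift or a turn outside -1 to 1 is refused whole. A call with a gripper value outside its range is refused whole. The fingers move at their own pace and stop on an object; "newtons" is the grip in N (left out, the last holds). Time passes only in rows, so rows that repeat a pose let the fingers close. It gives the time, the measured TCP pose, the force, the opening and the grip force at its end, in the units of the state.
- state(): the state, without advancing time (a new reading comes with each control period).
- get_image(name): name is "side" or "top"; returns a dict with "image" (384x512x3 uint8, red, green, blue), "intrinsics" (3x3 intrinsics, pixels), "world_to_cam" (4x4, takes a point from world to camera coordinates). Camera axes: x right, y up, looking along -z (the intrinsics and any distortion apply to the point x, -y, -z); pixel columns grow to the right and rows downward; lengths in m; the calibration is good to about 2 mm. A picture is of the moment at which its call begins. There is no depth.
- close_job(): hands the job in; it is judged then, once.
Trained networks look in the newest picture that a camera, given by its name, has taken for a name from the list of things; names that differ only in an ending like _2 or _b are one class to them, and where a whole thing is asked for, a point or a joint stands for the part that bears it (a point fixed in the world has none). Each returns a list of dicts, best first, with "score" (0 to 1); they miss things now and then, are a little off and sometimes report something else, mostly with a low value. They report only what shows in the picture. A call takes as long as a camera call.
- silhouettes(camera, label): "mask" (384x512 bool, what is visible of it) and "location" ([column, row] in pixels, amid what is visible of it).
- landmark_of(camera, label): "location" ([column, row] in pixels: a listed point, or the origin of a listed thing).
The state is a dict: "t": time; "q": joint angles; "joint_vel": joint speeds; "effort": joint torques, N m; "tcp_pos": TCP position; "tool_rot": TCP orientation; "force": force on the tool from outside, world axes, zero at the start; "ft_torque": the same for the moment, N m; "gripper_width": finger opening in m; "grasp_force": force on a finger pad.
Only numpy, scipy, OpenCV 4.12 (cv2) and the standard library are available. Lean on these libraries where they do the work, as an engineer would, in place of code of your own. Each camera call takes 0.05 s, during which the arm holds its last target. There are 200 camera calls.

## Working session

There is one attempt and no reset: what is moved stays moved. The work goes in short steps, Python scripts to look and compute and a tool call to move; the robot and the scene stay as the last step left them, time stands still between calls to the robot, and variables do not carry over. Pictures are saved under pics/ and viewed, at most 10 in all, crops included, and the job is handed in when it is done.

Besides the shell and the picture viewer there is one more tool, called after "Request:" by a JSON object that holds its "name" and its "arguments". drive_tool: Moves the arm, as the interface text tells. Shifts and turns lie within -1 to 1; 1 stands for 20 cm of shift or 30 degrees of turn. Its arguments: {"type":"object","properties":{"deltas":{"type":"array"},"newtons":{"type":"number"}},"required":["deltas"]}

```bash
mkdir -p pics
cat > h.py <<'E'
import numpy as np,cv2
from bench import *
def onplane(im,uv,z):
    K=np.array(im["intrinsics"]);T=np.array(im["world_to_cam"]);R,t=T[:3,:3],T[:3,3]
    d=np.linalg.inv(K)@np.array([uv[0],uv[1],1.]);d=R.T@np.array([d[0],-d[1],-d[2]])
    c=-R.T@t
    return c+d*(z-c[2])/d[2]
def proj(im,p):
    K=np.array(im["intrinsics"]);T=np.array(im["world_to_cam"]);c=T[:3,:3]@np.array(p)+T[:3,3]
    v=K@np.array([c[0],-c[1],-c[2]]);return v[:2]/v[2]
E
python3 - <<'E'
from h import *
ims={}
for n in("top","side"):
    im=get_image(n);cv2.imwrite(f"pics/{n}0.png",im["image"][:,:,::-1])
    T=np.array(im["world_to_cam"]);print(n,"cam",(-T[:3,:3].T@T[:3,3]).round(3))
    for l,z in(("pump_axis",.104),("crank_handle",.137),("small_crank_handle",.1)):
        for r in landmark_of(n,l)[:3]:print(n,l,round(r["score"],2),np.round(r["location"]),onplane(im,r["location"],z).round(3))
    for r in silhouettes(n,"flywheel")[:2]:print("sil",round(r["score"],2),np.round(r["location"]),r["mask"].sum())
s=state();print(s["t"],np.round(s["tool_rot"],3),s["force"],s["gripper_width"])
E
```

```text
top cam [ 0.427 -0.024  0.734]
top pump_axis 0.6 [359. 172.] [ 0.564 -0.229  0.104]
top crank_handle 0.66 [399. 163.] [ 0.573 -0.289  0.137]
top small_crank_handle 0.62 [127. 172.] [0.57  0.198 0.1  ]
sil 0.64 [360. 172.] 6114
side cam [ 0.169 -0.514  0.799]
side pump_axis 0.76 [328. 249.] [ 0.568 -0.225  0.104]
side crank_handle 0.86 [355. 263.] [ 0.568 -0.288  0.137]
side small_crank_handle 0.59 [207. 126.] [0.584 0.22  0.1  ]
sil 0.81 [329. 256.] 4996
0.5 [[-0.966  0.257 -0.   ]
 [ 0.257  0.966 -0.   ]
 [-0.    -0.    -1.   ]] [ 0.61189838 -0.7639548   1.42218246] 0.08544293911838428
```

View pics/top0.png

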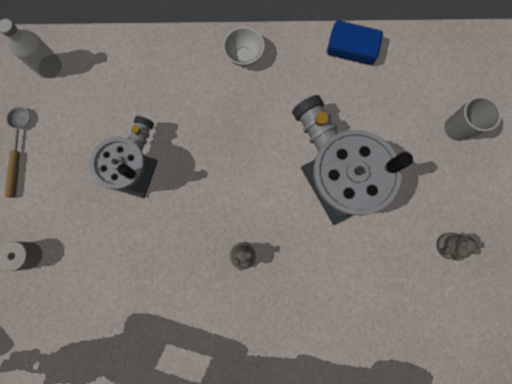

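View pics/side0.png

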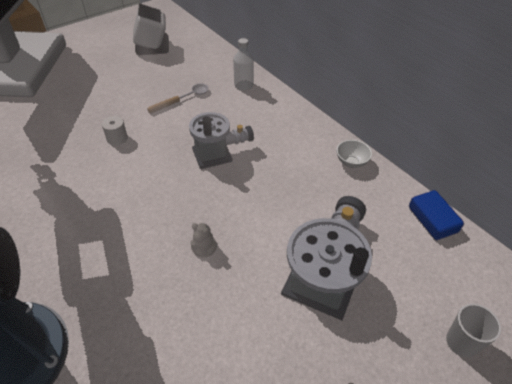

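The top view shows the larger pump's wheel at about (359,172), with its knob at about (400,162) and the cylinder head at (308,108), up and to the left. The smaller pump is at (120,162). In the side view the larger wheel is at (328,250), the knob at (358,262) and the head at (350,208). The networks agree with both pictures to within about 5 mm.

Run:
```python
from h import *
a=np.array([.566,-.227])
t=get_image("top");s=get_image("side")
for z in(.04,.055,.07):
    for im,uv in((t,(308,108)),(t,(321,118) ),(s,(350,208))):
        p=onplane(im,uv,z)[:2]-a;print(z,uv,np.degrees(np.arctan2(p[1],p[0])).round(1),np.linalg.norm(p).round(3))
# model check: project cylinder line for several angles
for deg in(15,20,25,30):
    d=np.array([np.cos(np.radians(deg)),np.sin(np.radians(deg))])
    print(deg,[proj(im,[*(a+.165*d),.06]).round() for im in(t,s)])
R=np.array(state()["tool_rot"]);p=state()["tcp_pos"]
for w in([.5,.15,.26],[.57,-.288,.26],[.57,-.288,.126]):print(w,(R.T@(np.array(w)-p)/.2).round(3))
```

```text
0.04 (308, 108) 26.0 0.168
0.04 (321, 118) 20.2 0.137
0.04 (350, 208) 27.3 0.175
0.055 (308, 108) 27.8 0.164
0.055 (321, 118) 22.5 0.133
0.055 (350, 208) 26.7 0.162
0.07 (308, 108) 29.7 0.16
0.07 (321, 118) 24.8 0.129
0.07 (350, 208) 26.1 0.149
15 [array([325., 100.]), array([365., 212.])]
20 [array([318., 102.]), array([359., 209.])]
25 [array([312., 105.]), array([353., 206.])]
30 [array([305., 108.]), array([347., 204.])]
[0.5, 0.15, 0.26] [-2.224 -1.758 -0.143]
[0.57, -0.288, 0.26] [-3.124 -3.785 -0.143]
[0.57, -0.288, 0.126] [-3.124 -3.785  0.527]
```

Request:
{"name": "drive_tool", "arguments": {"deltas": [100,-0.15,-0.12,-0.02,0,0,0,100,-0.35,-0.27,-0.06,0,0,0,100,-0.55,-0.43,-0.1,0,0,0,100,-0.75,-0.58,-0.14,0,0,0,100,-0.9,-0.7,-0.14,0,0,0]}}

```text
t: 1.23
tcp_pos: [0.3, 0.4213, 0.2602]
tool_rot: [[-0.966, 0.258, 0.002], [0.258, 0.966, 0.001], [-0.001, 0.002, -1.0]]
force: [0.4, 0.2, 0.3]
gripper_width: 0.0852
grasp_force: 0.0
```

Request:
{"name": "drive_tool", "arguments": {"deltas": [100,-0.2,-0.16,0,0,0,0,100,-0.4,-0.31,0,0,0,0,100,-0.6,-0.47,0,0,0,0,100,-0.8,-0.62,0,0,0,0,100,-0.9,-0.7,0,0,0,0]}}

```text
t: 1.85
tcp_pos: [0.4383, 0.239, 0.2596]
tool_rot: [[-0.966, 0.259, 0.001], [0.259, 0.966, -0.0], [-0.001, 0.0, -1.0]]
force: [0.6, -0.1, -0.4]
gripper_width: 0.0852
grasp_force: 0.0
```

Request:
{"name": "drive_tool", "arguments": {"deltas": [100,-0.13,-0.19,0,0,0,0,100,-0.26,-0.38,0,0,0,0,100,-0.4,-0.57,0,0,0,0,100,-0.53,-0.76,0,0,0,0,100,-0.66,-0.95,0,0,0,0]}}

```text
t: 2.48
tcp_pos: [0.5158, 0.0219, 0.2596]
tool_rot: [[-0.966, 0.257, 0.001], [0.257, 0.966, 0.0], [-0.001, 0.0, -1.0]]
force: [-0.1, -0.0, 0.2]
gripper_width: 0.0854
grasp_force: 0.0
```

Request:
{"name": "drive_tool", "arguments": {"deltas": [100,-0.13,-0.19,0,0,0,0,100,-0.26,-0.38,0,0,0,0,100,-0.4,-0.57,0,0,0,0,100,-0.53,-0.76,0,0,0,0,100,-0.66,-0.95,0,0,0,0,100,-0.66,-0.95,0,0,0,0]}}

```text
t: 3.22
tcp_pos: [0.5951, -0.1978, 0.2591]
tool_rot: [[-0.965, 0.261, 0.002], [0.261, 0.965, -0.002], [-0.002, -0.001, -1.0]]
force: [0.2, 0.5, -0.1]
gripper_width: 0.0855
grasp_force: 0.0
```

Request:
{"name": "drive_tool", "arguments": {"deltas": [100,0,-0.16,0,0,0,0,100,0,-0.32,0,0,0,0,100,0,-0.485,0,0,0,0,100,0,-0.485,0,0,0,0]}}

```text
t: 3.72
tcp_pos: [0.5684, -0.289, 0.2592]
tool_rot: [[-0.966, 0.259, -0.0], [0.259, 0.966, 0.0], [0.0, 0.0, -1.0]]
force: [-0.2, 0.2, 0.3]
gripper_width: 0.0855
grasp_force: 0.0
```

Request:
{"name": "drive_tool", "arguments": {"deltas": [100,0,0,0.15,0,0,0,100,0,0,0.3,0,0,0,100,0,0,0.42,0,0,0,100,0,0,0.52,0,0,0,100,0,0,0.6,0,0,0,100,0,0,0.665,0,0,0,100,0,0,0.665,0,0,0]}}

```text
t: 4.6
tcp_pos: [0.5687, -0.2871, 0.1254]
tool_rot: [[-0.967, 0.257, -0.002], [0.257, 0.967, 0.001], [0.002, 0.001, -1.0]]
force: [0.0, -0.5, 0.9]
gripper_width: 0.0854
grasp_force: 0.0
```

Run:
```python
from h import *
vis=[]
for n in("top","side"):
    im=get_image(n);vis.append(im["image"][:,:,::-1][60:330,220:500])
    for l,z in(("crank_handle",.137),("pump_axis",.104)):
        for r in landmark_of(n,l)[:1]:print(n,l,r["score"],onplane(im,r["location"],z).round(3))
cv2.imwrite("pics/d.png",cv2.resize(np.hstack(vis),None,fx=1.4,fy=1.4));s=state();print(s["tcp_pos"],s["force"])
```

```text
top crank_handle 0.56 [ 0.579 -0.289  0.137]
side crank_handle 0.59 [ 0.569 -0.29   0.137]
side pump_axis 0.89 [ 0.569 -0.223  0.104]
[ 0.56953422 -0.28827098  0.12716056] [-0.3421642   0.63379865  0.69701133]
```

View pics/d.png

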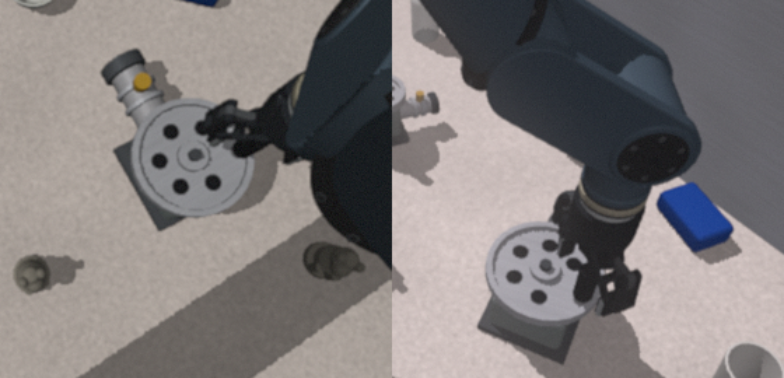

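The crop shows the open fingers on either side of the knob: left panel about (235,130), right panel about (590,280). Closing now.

Request:
{"name": "drive_tool", "arguments": {"deltas": [60,0,0,0,0,0,0,40,0,0,0,0,0,0,20,0,0,0,0,0,0,20,0,0,0,0,0,0,10,0,0,0,0,0,0,10,0,0,0,0,0,0], "newtons": 50}}

```text
t: 5.65
tcp_pos: [0.569, -0.2885, 0.1266]
tool_rot: [[-0.966, 0.257, 0.0], [0.257, 0.966, -0.001], [-0.0, -0.001, -1.0]]
force: [-1.6, -2.1, 2.2]
gripper_width: 0.0251
grasp_force: 49.3
```

Run:
```python
from h import *
s=state();R=np.array(s["tool_rot"]);p=np.array(s["tcp_pos"]);print(p,s["gripper_width"],s["grasp_force"],s["force"])
a=np.array([.567,-.226]);v=p[:2]-a;print(np.hypot(*v),np.degrees(np.arctan2(v[1],v[0])))
a0=np.arctan2(v[1],v[0])
for d in range(8,140,8):
    q=a+.062*np.array([np.cos(a0+np.radians(d)),np.sin(a0+np.radians(d))])
    print(d,(R.T@np.array([*(q-p[:2]),0])/.2).round(3)[:2])
```

```text
[ 0.56902752 -0.28848992  0.12664477] 0.025141321120403615 49.32105839252472 [-1.60231842 -2.13826096  2.16282443]
0.06252280506534873 -88.14165516564263
8 [-0.04   0.018]
16 [-0.078  0.039]
24 [-0.112  0.064]
32 [-0.143  0.095]
40 [-0.169  0.129]
48 [-0.19   0.167]
56 [-0.206  0.207]
64 [-0.216  0.249]
72 [-0.22   0.293]
80 [-0.218  0.336]
88 [-0.21   0.378]
96 [-0.196  0.419]
104 [-0.176  0.458]
112 [-0.152  0.493]
120 [-0.122  0.525]
128 [-0.089  0.552]
136 [-0.052  0.575]
```

Request:
{"name": "drive_tool", "arguments": {"deltas": [10,-0.02,0.008,0,0,0,0,10,-0.04,0.018,0,0,0,0,10,-0.06,0.028,0,0,0,0,10,-0.078,0.039,0,0,0,0,10,-0.095,0.051,0,0,0,0,10,-0.112,0.064,0,0,0,0,10,-0.128,0.079,0,0,0,0,10,-0.143,0.095,0,0,0,0,10,-0.157,0.112,0,0,0,0,10,-0.169,0.129,0,0,0,0]}}

```text
t: 6.9
tcp_pos: [0.6058, -0.2708, 0.1266]
tool_rot: [[-0.967, 0.256, -0.006], [0.256, 0.967, 0.002], [0.006, 0.0, -1.0]]
force: [-8.4, 0.1, 7.5]
gripper_width: 0.0249
grasp_force: 49.9
```

Run:
```python
from h import *
s=state();R=np.array(s["tool_rot"]);p=np.array(s["tcp_pos"]);print(s["t"],p,s["gripper_width"],s["grasp_force"],s["force"])
a=np.array([.567,-.226]);v=p[:2]-a;print(np.hypot(*v),np.degrees(np.arctan2(v[1],v[0])))
```

```text
6.9 [ 0.60584815 -0.27081689  0.12658822] 0.02493521985781105 49.9184775352478 [-8.39571224  0.0521815   7.48775255]
0.05931047157257645 -49.080618149333155
```

```bash
cat > n.py <<'E'
from h import *
import sys
s=state();R=np.array([[-.966,.257,0],[.257,.966,0],[0,0,-1]])
def plan(cmd,a,angs):
    for d in angs:
        q=np.array(a)+.062*np.array([np.cos(np.radians(d)),np.sin(np.radians(d))])
        print(d,(R.T@np.array([*(q-cmd),0])/.2).round(3)[:2])
E
python3 - <<'E'
from n import *
cmd=np.array([.569,-.2885])+(R@np.array([-.169,.129,0])*.2)[:2];print(cmd)
plan(cmd,(.564,-.225),range(-46,0,5))
E
```

```text
[ 0.6082814 -0.2722638]
-46 [0.009 0.011]
-41 [-0.004  0.035]
-36 [-0.014  0.06 ]
-31 [-0.023  0.085]
-26 [-0.029  0.112]
-21 [-0.034  0.138]
-16 [-0.035  0.165]
-11 [-0.035  0.192]
-6 [-0.032  0.219]
-1 [-0.026  0.246]
```

Request:
{"name": "drive_tool", "arguments": {"deltas": [10,0.005,0.015,0,0,0,0,10,-0.004,0.035,0,0,0,0,10,-0.014,0.06,0,0,0,0,10,-0.023,0.085,0,0,0,0,10,-0.029,0.112,0,0,0,0,10,-0.034,0.138,0,0,0,0,10,-0.035,0.165,0,0,0,0,10,-0.035,0.192,0,0,0,0,10,-0.032,0.219,0,0,0,0,10,-0.026,0.246,0,0,0,0]}}

```text
t: 8.15
tcp_pos: [0.6241, -0.2269, 0.1266]
tool_rot: [[-0.967, 0.256, -0.004], [0.256, 0.967, -0.002], [0.004, -0.003, -1.0]]
force: [-7.3, -5.7, 5.1]
gripper_width: 0.025
grasp_force: 49.7
```

Run:
```python
from n import *
p=np.array(s["tcp_pos"]);print(s["t"],p,s["gripper_width"],s["grasp_force"],s["force"],s["tool_rot"])
for a in((.567,-.226),(.564,-.225)):
    v=p[:2]-a;print(np.hypot(*v),np.degrees(np.arctan2(v[1],v[0])))
cmd=np.array([.6082814,-.2722638])+(R@np.array([-.026,.246,0])*.2)[:2];print(cmd)
plan(cmd,(.565,-.225),range(3,54,5))
```

```text
8.15 [ 0.62407269 -0.22690847  0.12659172] 0.024977534391806062 49.6662837266922 [-7.25894119 -5.7293637   5.13778363] [[-0.9665628   0.2563938  -0.00430898]
 [ 0.25640512  0.96656665 -0.00230831]
 [ 0.00357308 -0.00333597 -0.99998805]]
0.057079915059504556 -0.9119490627306767
0.06010299296349434 -1.8196421700654164
[ 0.625949 -0.226073]
3 [0.001 0.022]
8 [0.01  0.047]
13 [0.022 0.072]
18 [0.036 0.095]
23 [0.051 0.117]
28 [0.069 0.138]
33 [0.088 0.157]
38 [0.109 0.174]
43 [0.131 0.189]
48 [0.155 0.203]
53 [0.179 0.214]
```

Run:
```python
from n import *
plan(np.array([.625949,-.226073]),(.562,-.227),range(4,46,4))
```

```text
4 [0.015 0.014]
8 [0.022 0.034]
12 [0.031 0.054]
16 [0.042 0.072]
20 [0.054 0.091]
24 [0.067 0.108]
28 [0.081 0.124]
32 [0.096 0.14 ]
36 [0.112 0.154]
40 [0.129 0.167]
44 [0.148 0.179]
```

Request:
{"name": "drive_tool", "arguments": {"deltas": [10,0.01,0.012,0,0,0,0,10,0.022,0.034,0,0,0,0,10,0.031,0.054,0,0,0,0,10,0.042,0.072,0,0,0,0,10,0.054,0.091,0,0,0,0,10,0.067,0.108,0,0,0,0,10,0.081,0.124,0,0,0,0,10,0.096,0.14,0,0,0,0,10,0.112,0.154,0,0,0,0,10,0.112,0.154,0,0,0,0]}}

```text
t: 9.4
tcp_pos: [0.6143, -0.1936, 0.1266]
tool_rot: [[-0.966, 0.257, 0.005], [0.257, 0.966, -0.007], [-0.006, -0.005, -1.0]]
force: [2.3, -8.8, -2.3]
gripper_width: 0.0248
grasp_force: 49.4
```

Run:
```python
from n import *
p=np.array(s["tcp_pos"]);print(s["t"],p,s["gripper_width"],s["grasp_force"],s["force"])
for a in((.562,-.227),(.564,-.225)):
    v=p[:2]-a;print(np.hypot(*v),np.degrees(np.arctan2(v[1],v[0])))
cmd=np.array([.625949,-.226073])+(R@np.array([.112,.154,0])*.2)[:2];print(cmd)
plan(cmd,(.562,-.227),range(36,54,3))
im=get_image("top");v1=im["image"];print([(r["score"],onplane(im,r["location"],.137).round(3)) for r in landmark_of("top","crank_handle")[:1]])
im=get_image("side");v2=im["image"];print([(r["score"],onplane(im,r["location"],.137).round(3)) for r in landmark_of("side","crank_handle")[:1]])
cv2.imwrite("pics/e.png",cv2.resize(np.hstack([v[60:330,220:500,::-1] for v in(v1,v2)]),None,fx=1.4,fy=1.4))
```

```text
9.4 [ 0.61428129 -0.19363554  0.12663176] 0.024839369417032006 49.43368971347809 [ 2.29695437 -8.82677897 -2.32398958]
0.06202032180686239 32.544878643780734
0.059261600798818106 31.95508323101545
[ 0.6122262 -0.1905634]
36 [ 0. -0.]
39 [0.013 0.01 ]
42 [0.027 0.019]
45 [0.04  0.028]
48 [0.055 0.035]
51 [0.069 0.042]
[]
[(0.58, array([ 0.616, -0.197,  0.137]))]
```

View pics/e.png

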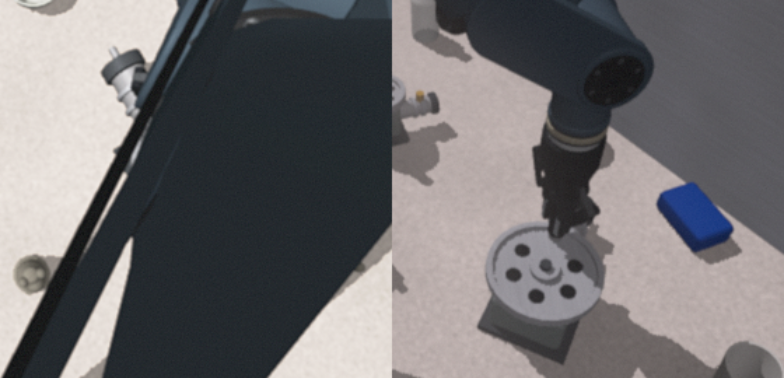

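The side panel shows the knob, still gripped at about (558,232), now next to the cylinder. The arm hides the wheel in the top view. I'll go about 11° further.

Request:
{"name": "drive_tool", "arguments": {"deltas": [10,0.007,0.005,0,0,0,0,10,0.013,0.01,0,0,0,0,10,0.02,0.015,0,0,0,0,10,0.027,0.019,0,0,0,0,10,0.034,0.024,0,0,0,0,10,0.04,0.028,0,0,0,0,10,0.048,0.032,0,0,0,0,10,0.048,0.032,0,0,0,0,10,0.048,0.032,0,0,0,0]}}

```text
t: 10.72
tcp_pos: [0.6072, -0.1845, 0.1266]
tool_rot: [[-0.966, 0.257, 0.006], [0.257, 0.966, -0.006], [-0.007, -0.004, -1.0]]
force: [2.9, -8.1, -3.9]
gripper_width: 0.0247
grasp_force: 49.4
```

Run:
```python
from n import *
p=np.array(s["tcp_pos"]);print(s["t"],p,s["force"])
for a in((.562,-.227),(.564,-.225)):
    v=p[:2]-a;print(np.hypot(*v),np.degrees(np.arctan2(v[1],v[0])))
```

```text
10.725 [ 0.60715294 -0.18446087  0.126625  ] [ 2.87604731 -8.12156197 -3.85495675]
0.06203519636979209 43.292713127168874
0.059208084810841645 43.211166433505745
```

Request:
{"name": "drive_tool", "arguments": {"deltas": [40,0,0,0,0,0,0,60,0,0,0,0,0,0,100,0,0,0,0,0,0,100,0,0,0,0,0,0,100,0,0,0,0,0,0,100,0,0,0,0,0,0,100,0,0,0,0,0,0]}}

```text
t: 11.6
tcp_pos: [0.6047, -0.1812, 0.1263]
tool_rot: [[-0.966, 0.257, 0.0], [0.257, 0.966, 0.0], [0.0, 0.0, -1.0]]
force: [-0.3, 0.2, -0.5]
gripper_width: 0.0853
grasp_force: 0.0
```

Request:
{"name": "drive_tool", "arguments": {"deltas": [100,0,0,-0.08,0,0,0,100,0,0,-0.2,0,0,0,100,0,0,-0.35,0,0,0,100,0,0,-0.5,0,0,0,100,0,0,-0.65,0,0,0,100,0,0.25,-0.65,0,0,0,100,0,0.5,-0.65,0,0,0,100,0.1,0.75,-0.65,0,0,0,100,0.2,1,-0.65,0,0,0,100,0.2,1,-0.65,0,0,0]}}

```text
t: 12.85
tcp_pos: [0.6166, 0.0263, 0.2576]
tool_rot: [[-0.968, 0.252, 0.001], [0.252, 0.968, 0.001], [-0.0, 0.001, -1.0]]
force: [-0.2, -0.5, -0.2]
gripper_width: 0.0856
grasp_force: 0.0
```

Run:
```python
from n import *
print(s["t"],s["tcp_pos"],s["force"])
V=[]
for n in("top","side"):
    im=get_image(n);V.append(im["image"][60:330,220:500,::-1])
    for l,z in(("crank_handle",.137),("pump_axis",.104)):
        for r in landmark_of(n,l)[:1]:print(n,l,r["score"],r["location"],onplane(im,r["location"],z).round(3))
cv2.imwrite("pics/f.png",cv2.resize(np.hstack(V),None,fx=1.4,fy=1.4))
```

```text
12.85 [0.6165762  0.0262818  0.25763958] [-0.18821272 -0.49189423 -0.17539427]
top crank_handle 0.81 [337.3, 141.5] [ 0.613 -0.184  0.137]
top pump_axis 0.6 [356.9, 174.8] [ 0.56  -0.225  0.104]
side crank_handle 0.67 [334.0, 215.8] [ 0.612 -0.189  0.137]
side pump_axis 0.95 [328.4, 250.1] [ 0.568 -0.227  0.104]
```

View pics/f.png

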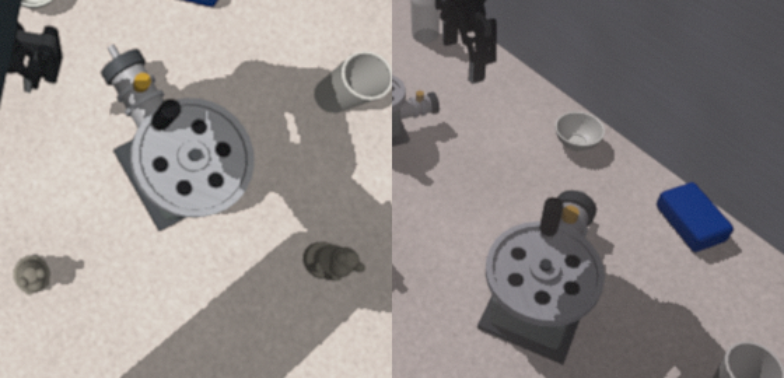

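The handle has been let go at about 39–43°, and the cylinder line is at about 27°. That puts it 12–16° past the line, inside the 2–31° band, and the gripper is clear.

```bash
python3 -c "
from bench import *
print(close_job())"
```

```text
the job is handed in; nothing more can be done
None
```

I turned the larger flywheel counter-clockwise through its stiff point and let go with the handle about 12–16° (roughly 13–17 mm) past the cylinder line; the smaller pump's wheel was not touched, and the job is handed in (no verdict was returned).

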